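# Turn the inspection cap home with the wide flat driver

## Robot

A 6-joint arm with a two-finger parallel gripper is mounted at the origin on the work surface. World frame = base frame: x ahead of the robot, y to its left, z up, the work surface at z = 0. Lengths are in m, angles in rad, forces in N, time in s.
With the tool pointing down it reaches from about 0.425 to 0.95 m from the base axis. Payload 3.5 kg.
Tool frame: the origin (TCP) lies at the very end of the fingers, on their centre line; the grasp point (between the pads) lies 19 mm behind it; z points along the fingers, y is the line along which they close (so a half turn about z gives the same grasp; the last joint's range is limited). The gripper opens to 85 mm and grips with 20 to 120 N. Pads are 22 mm wide; open, the fingers measure 114 mm over their backs; the gripper's body (76 mm by 85 mm) begins 54 mm behind the grasp point. The pads swing forward as they close: fully open they stand 13 mm farther back than shut.
Start: joints at [-1.285, 0.286, 1.577, -0, 1.279, -0.15], TCP at [0.285, -0.612, 0.231] pointing down, gripper open.
Joint ranges: [-2.77, 2.77], [-0.9, 2.22], [0.21, 2.48], [-1.53, 4.67], [0.24, 2.81], [-2.84, 2.84]. Speed limits (rad/s): [2.79, 2.79, 3.14, 3.14, 3.14, 3.14].

## Interface

Orientations are given as a unit quaternion [x, y, z, w].
In Python, from workcell import bot gives the robot as it stands. The module is installed in compiled form; this text tells all that it offers.
- The arm moves only by the shell command python3 -m crank FILE [OPENING], which reads ROWS from the file FILE. ROWS is a JSON list of rows, 1 to 5 of them, each of 4 numbers: dx, dy, dz in m, then a turn about the tool's z in rad; each row shifts and turns the commanded pose from where the row before left it, along the tool's axes as they then stand; what a row does not reach is not made up. A row lasts 1/8 s, in which the tool goes at most 0.0625 m and 0.188 rad, less where a joint would pass 70% of its speed; a pose out of reach is approached as far as the arm can. OPENING is the opening from 0.0 (shut) to 1.0 (fully open), set as the command begins (- or left out keeps the last). The fingers move at their own pace and stop on an object; the grip force is fixed at half the most. Time passes only in rows, so rows that do not move let the fingers close. It prints the time, the measured TCP pose, the force, the opening and the grip force at its end. Input that does not fit is refused with a message, and nothing moves.
- bot.state(): the state, without advancing time (a new reading comes with each control period).
- bot.capture(name): name is "side" or "top" or "wrist"; returns (picture, depth): 384x512x3 uint8, red, green, blue; 384x512 float32, m along the optical axis (not along the pixel's ray), 0 where there is no reading.
- bot.calibration(name): a dict with "fovy" (degrees; the focal length in pixels is half the picture's height over the tangent of half this angle, whatever the lens; pixels are square), "cx", "cy" (the principal point, pixels), "D" ([k1, k2, p1, p2, k3] as OpenCV has them; the pictures are not rectified), "R" (3x3) and "t" (3): a world point X has camera coordinates R X + t; the wrist camera has in their place "T_tool_cam" (4x4, takes a point from camera to tool coordinates, whose origin is the TCP and whose axes are the flange's). Camera axes: x right, y down, z forward; pixel columns grow to the right and rows downward; lengths in m; the calibration is good to about 2 mm. A picture is of the moment at which its call begins: read the wrist's pose just before it. calibration takes no time and is no camera call.
- bot.close_job(): hands the job in; it is judged then, once.
Trained networks look in the newest picture that a camera, given by its name, has taken for a name from the list of things; names that differ only in an ending like _2 or _b are one class to them, and where a whole thing is asked for, a point or a joint stands for the part that bears it (a point fixed in the world has none). Each returns a list of dicts, best first, with "confidence" (0 to 1); they miss things now and then, are a little off and sometimes report something else, mostly with a low value. They report only what shows in the picture. A call takes as long as a camera call. They do not tell look-alikes from the thing itself.
- bot.boxes_of(camera, name): "extent" ([centre column, centre row, width, height] in pixels, round what is visible of it).
- bot.regions_of(camera, name): "region" (384x512 bool, what is visible of it) and "extent" ([centre column, centre row, width, height] in pixels, round what is visible of it).
The state is a dict: "clock": time; "joints": joint angles; "qd": joint speeds; "effort": joint torques, N m; "tcp_pos": TCP position; "eef_rot": TCP orientation; "wrist_force": force on the tool from outside, world axes, zero at the start; "ft_torque": the same for the moment, N m; "grip_width": opening from 0.0 (shut) to 1.0 (fully open); "gripper_force": force on a finger pad.
Only numpy, scipy, OpenCV 4.12 (cv2) and the standard library are available. Lean on these libraries where they do the work, as an engineer would, in place of code of your own. Each camera call takes 0.05 s, during which the arm holds its last target. There are 200 camera calls.

## Task

Take the wide flat driver from the wooden stand, set its blade in the slot of the raised cap on the alternator cover, and turn the cap clockwise until it is fully home, in one go, following it down so that the blade stays seated pressing only gently and not forcing it against its stop. Then put the driver back in the hole it came from, upright and let go. Touch the cover only with the driver and leave everything else where it is.

Things in the scene. Friction and masses are not known exactly. Their poses are not given: they have to be found in the camera images.
- driver: wide flat driver, black square handle, standing blade down in either hole of the stand. Origin: centre of the underside of its round steel collar, which rests on the stand's top; z up along the driver. Collar 36 mm across, z 0 to 6 mm; handle 26 x 26 mm (sides along x and y), z 5 to 77 mm; shank 12 mm across below the collar; 0.18 kg, give or take a third
- stand: wooden tool stand, fixed, 60 x 160 x 85 mm (its x, y, z), origin under its centre. Two holes 22 mm across, 80 mm deep, at y = -45 and +45 mm in its top; a tool's collar rests on the top at height 85 mm
- cover: aluminium alternator cover, fixed, a round casting 164 mm across with six lugs to 188 mm, flat top at 45 mm; origin under its centre
- cap_axis (a point): where the cap's axis meets the cover's flat top, 20 mm from the cover's centre towards its -x; axes as the cover's. The cap is a steel disc 36 mm across, 7 mm thick, on a dark spacer 48 mm across. With joint cap at 0 the slot runs along this x and the cap's top stands 12 to 42 mm above this point: the spacer's height differs each time and is not measured, so feel for it
- cap (a joint): turn of the cap in rad, growing clockwise from above: 0 raised (starts at 0 to 0.3), 1.5 a hard stop, fully home. It sinks 2.5 mm per rad, turns stiffly (0.08 N m), stays where left, and does not yield to pressing. The slot in its top turns with it: 5.6 mm wide, 24 mm long with closed ends, 4 mm deep, centred on the axis
- blade_tip (a point): centre of the tip of the driver's flat blade, at z = -70 mm in the driver's frame; the blade is 18 mm wide along the driver's x, 4 mm thick along its y and 20 mm long; axes as the driver's
- slim: slim round-handled screwdriver standing in the stand's other hole, handle 20 mm across and 60 mm long; leave it there (bystander)
- wrench: steel spanner lying between the things, 170 mm long (bystander)
- cup: blue plastic cup, 80 mm across, 100 mm tall (bystander)
- jar: closed jar, 70 mm across, 80 mm tall (bystander)
- spray: spray can, 60 mm across, 170 mm tall (bystander)
- socket: steel socket, a tube 36 mm across, 45 mm tall, standing (bystander)
- hammer: hammer lying on the bench (bystander)
Things that resemble listed ones, but are neither listed nor needed, are in the scene too. Leave any pink or white look-alike of the driver alone. Of the things shaped like the cover, the aluminium one is meant.

How it is judged:
By the outcome, as a careful person would: the job done as asked, in the order asked, and still so for the second after the job is handed in, with the robot touching nothing.
It also fails if it takes over 72 s, if anything falls off the work surface, if the arm or the gripper's body presses on something with over 40 N, if the wrist force passes 120 N, or if a joint passes its speed limit or range.

## Working session

There is one attempt and no reset: what is moved stays moved. The work goes in short steps, Python scripts to look and compute and a shell command to move; the robot and the scene stay as the last step left them, time stands still between calls to the robot, and variables do not carry over. Pictures are saved under pics/ and viewed, at most 10 in all, crops included, and the job is handed in when it is done.

```bash
mkdir -p pics
cat > h.py <<'E'
import numpy as np, cv2
from workcell import bot
from scipy.spatial.transform import Rotation as Rn
def cal(name):
    c=bot.calibration(name); f=192/np.tan(np.radians(c['fovy'])/2)
    K=np.array([[f,0,c['cx']],[0,f,c['cy']],[0,0,1]]); D=np.array(c['D'],float)
    if 'R' in c: R=np.array(c['R']);t=np.array(c['t'])
    else:
        s=bot.state(); T=np.eye(4);T[:3,:3]=Rn.from_quat(s['eef_rot']).as_matrix();T[:3,3]=s['tcp_pos']
        M=np.linalg.inv(T@np.array(c['T_tool_cam'])); R=M[:3,:3];t=M[:3,3]
    return K,D,R,t
def world(C,uv,d):
    K,D,R,t=C; p=cv2.undistortPoints(np.asarray(uv,float).reshape(-1,1,2),K,D).reshape(-1,2)
    X=np.c_[p,np.ones(len(p))]*np.asarray(d,float).reshape(-1,1)
    return (X-t)@R
def cloud(C,depth,mask=None):
    v,u=np.nonzero((depth>0)&(mask if mask is not None else True))
    return world(C,np.c_[u,v],depth[v,u]),np.c_[u,v]
def proj(C,X):
    K,D,R,t=C; return cv2.projectPoints(np.asarray(X,float).reshape(-1,3),cv2.Rodrigues(R)[0],t,K,D)[0].reshape(-1,2)
def save(n,img): cv2.imwrite(f'pics/{n}.png',img[:,:,::-1])
def onplane(C,uv,z):
    K,D,R,t=C; p=cv2.undistortPoints(np.asarray(uv,float).reshape(-1,1,2),K,D).reshape(-1,2)
    r=np.c_[p,np.ones(len(p))]@R; o=-R.T@t
    return o+r*((z-o[2])/r[:,2])[:,None]
E
python3 - <<'E'
from h import *
ims=[]
for n in ['top','side']:
    C=cal(n); im,d=bot.capture(n); np.savez(f'{n}.npz',im=im,d=d); save(n,im)
    print(n,'cam',(-C[2].T@C[3]).round(3),C[0][0,0])
    for k in ['driver','stand','cover','cap','slim','wrench','cup','jar','spray','socket','hammer']:
        for r in bot.regions_of(n,k)[:4]:
            if r['confidence']<.25: continue
            P,_=cloud(C,d,r['region'])
            if len(P)==0: continue
            print(k,round(r['confidence'],2),np.round(r['extent']),np.median(P,0).round(3),'z98',np.percentile(P[:,2],98).round(3), np.median(im[r['region']],0))
print(bot.state())
E
```

```text
top cam [0.406 0.131 1.073] 349.9251303005484
driver 0.77 [381. 224.  28.  12.] [ 0.441 -0.209  0.124] z98 0.149 [166.  157.5 150. ]
driver 0.7 [427. 189.  28.  13.] [ 0.535 -0.348  0.122] z98 0.149 [137.  75.  87.]
driver 0.51 [396. 190.  24.  15.] [ 0.539 -0.241  0.142] z98 0.163 [45. 35. 29.]
stand 0.69 [371. 188.  60.  42.] [ 0.553 -0.199  0.083] z98 0.09 [206. 170. 120.]
stand 0.69 [274. 108.  26.  40.] [0.781 0.07  0.154] z98 0.172 [124. 110. 105.]
cover 0.92 [230. 180.  60.  59.] [0.592 0.204 0.044] z98 0.081 [244. 243. 243.]
cover 0.8 [279. 264.  56.  62.] [0.34  0.066 0.044] z98 0.056 [ 71. 159.  81.]
cover 0.71 [ 91. 249.  66.  59.] [0.394 0.603 0.043] z98 0.055 [242. 233.  99.]
cover 0.3 [274. 108.  28.  35.] [0.781 0.07  0.155] z98 0.172 [125. 110. 106.]
cap 0.71 [280. 272.  12.  13.] [0.322 0.057 0.055] z98 0.059 [182. 181. 190.]
cap 0.49 [234. 180.  12.  12.] [0.584 0.193 0.08 ] z98 0.084 [184. 182. 191.]
cap 0.26 [364. 121.  28.  31.] [ 0.755 -0.203  0.077] z98 0.083 [188.  179.  170.5]
slim 0.46 [362. 180.  19.  10.] [ 0.571 -0.162  0.102] z98 0.15 [100.  88.  72.]
wr
[... 1985 characters left out ...]
.]
{'clock': 1.2, 'joints': array([-1.28499399e+00,  2.86343146e-01,  1.57668258e+00,  2.66248480e-05,
        1.27863004e+00, -1.50014016e-01]), 'qd': array([ 0.00055762,  0.00142929, -0.00034241,  0.00098691, -0.00098534,
       -0.00019795]), 'effort': array([-1.47350442e-03, -4.05964458e+01, -2.92941034e+01, -1.93810733e-04,
        5.51468875e-04, -8.00443019e-07]), 'tcp_pos': array([ 0.28497192, -0.6118807 ,  0.23130552]), 'eef_rot': array([ 9.76352641e-01,  2.16183995e-01,  1.05781657e-05, -3.23451065e-05]), 'wrist_force': array([-0.03637395, -0.00601721, -0.40984553]), 'ft_torque': array([ 0.01490992, -0.03776621, -0.02791103]), 'gripper_force': 0.0, 'grip_width': 0.9963151159863568}
```

View pics/top.png

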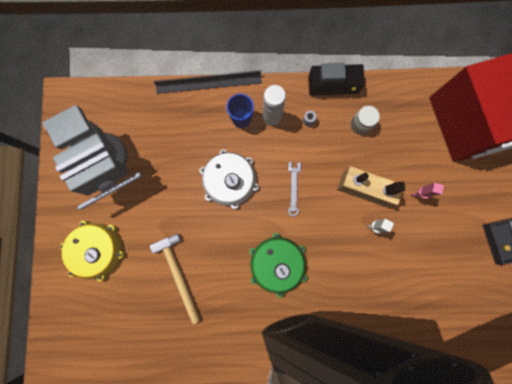

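View pics/side.png

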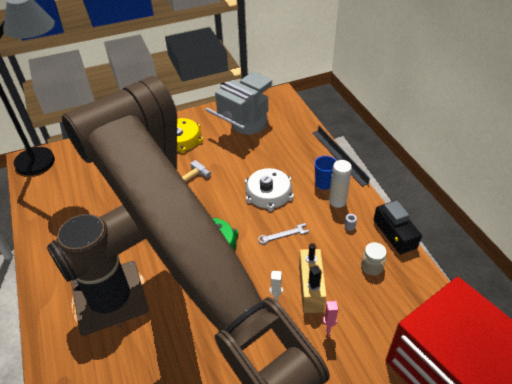

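The picture shows the aluminium cover at about (230,180) in the top view, between the green and yellow ones. The stand is at (371,188), with the black driver at (396,188) and the slim one at (362,179). The pink (430,190) and white (382,227) look-alikes stand nearby. Next I move above the stand for a close look.

```bash
echo '[[0.03,-0.017,-0.05,0],[0.048,-0.0276,-0.025,0],[0.048,-0.0276,-0.02,0],[0.048,-0.0276,-0.015,0],[0.048,-0.0276,0,0]]' > mv.in && python3 -m crank mv.in; echo '[[0.048,-0.0276,0,0],[0.04,-0.024,0,0],[0.03,-0.017,0,0],[0,0,0,0],[0,0,0,0]]' > mv.in && python3 -m crank mv.in
python3 - <<'E'
from h import *
print(np.array(bot.calibration('wrist')['T_tool_cam']).round(3), bot.calibration('wrist')['fovy'])
C=cal('wrist'); im,d=bot.capture('wrist'); save('w1',im); np.savez('w1.npz',im=im,d=d)
for k in ['driver','stand','slim']:
    for r in bot.regions_of('wrist',k)[:3]:
        P,_=cloud(C,d,r['region']); print(k,round(r['confidence'],2),np.round(r['extent']),np.median(P,0).round(3),np.percentile(P[:,2],98).round(3))
E
```

```text
clock: 1.82
tcp_pos: [0.4337, -0.4016, 0.3437]
eef_rot: [0.976, 0.216, 0.001, 0.002]
wrist_force: [0.7, -0.3, -0.1]
grip_width: 1.004
gripper_force: 0.0
clock: 2.45
tcp_pos: [0.5102, -0.2911, 0.3413]
eef_rot: [0.976, 0.216, -0.0, 0.0]
wrist_force: [-0.3, 0.2, 0.0]
grip_width: 0.995
gripper_force: 0.0
[[-0.    -0.953 -0.302  0.077]
 [ 1.    -0.    -0.     0.001]
 [ 0.    -0.302  0.953 -0.142]
 [ 0.     0.     0.     1.   ]] 60.68410410904642
driver 0.87 [322. 161.  40.  44.] [ 0.537 -0.349  0.145] 0.148
driver 0.85 [177. 181.  44.  49.] [ 0.448 -0.218  0.136] 0.148
driver 0.59 [237. 116.  39.  38.] [ 0.544 -0.251  0.161] 0.163
stand 0.89 [210.  81. 131. 133.] [ 0.561 -0.204  0.085] 0.087
slim 0.92 [178.  54.  42.  30.] [ 0.575 -0.173  0.126] 0.15
```

View pics/w1.png

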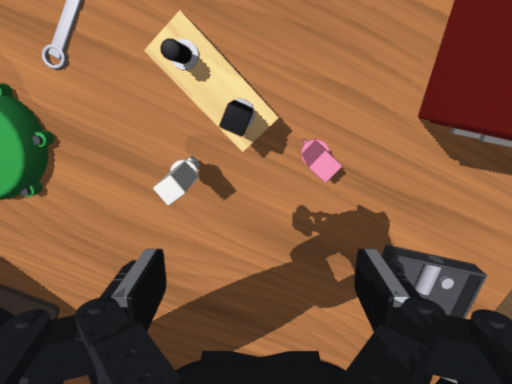

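The wrist view shows the black handle at (237,117) in the stand, the slim one at (178,52), the white look-alike at (175,185) and the pink one at (322,160).

```bash
cat > drv.py <<'E'
from h import *
def top_rect(C,d,x,y,zlo,zhi,r=.035):
    P,uv=cloud(C,d); m=(np.hypot(P[:,0]-x,P[:,1]-y)<r)&(P[:,2]>zlo)&(P[:,2]<zhi)
    Q=P[m]; (c,s,a)=cv2.minAreaRect((Q[:,:2]*1000).astype(np.float32)); return len(Q),np.round(c,1),np.round(s,1),round(a,1),Q[:,2].mean().round(4)
E
python3 - <<'E'
from drv import *
from scipy.spatial.transform import Rotation as Rn
z=np.load('w1.npz'); C=cal('wrist'); d=z['d']
print('handle',top_rect(C,d,.542,-.251,.156,.17))
print('slim',top_rect(C,d,.575,-.17,.14,.16))
P,_=cloud(C,d); m=(abs(P[:,2]-.085)<.004)&(np.hypot(P[:,0]-.56,P[:,1]+.21)<.1)
print('stand',cv2.minAreaRect((P[m][:,:2]*1000).astype(np.float32)),P[m][:,2].mean())
# black color mask on plane z=.162
im=z['im'].astype(int); mk=np.zeros(d.shape,bool); mk[92:145,212:262]=True; mk&=(im.sum(2)<110)
v,u=np.nonzero(mk); n,l,st,ce=cv2.connectedComponentsWithStats(mk.astype(np.uint8)); print(st,ce)
# collars
for uvs in [(237,117)]: print(onplane(C,[uvs],.162))
# white collar center of driver
s=bot.state(); print(s['tcp_pos'],s['eef_rot'])
cv2.imwrite('pics/w1c.png',cv2.resize(z['im'][70:170,190:290,::-1],(600,600),interpolation=cv2.INTER_CUBIC))
E
```

```text
handle (731, array([ 540.8, -251.2]), array([26. , 25.9]), 1.1, np.float64(0.1617))
slim (368, array([ 574.1, -168.3]), array([17.7, 19.5]), 24.9, np.float64(0.148))
stand ((557.8165893554688, -209.48480224609375), (160.28009033203125, 60.87380599975586), 68.13448333740234) 0.08499026098416541
[[     0      0    512    384 196320]
 [   227    101     26     34    285]
 [   228    124      1      1      1]
 [   224    126      2      1      2]] [[255.52219845 191.60703443]
 [240.52280702 118.46666667]
 [228.         124.        ]
 [224.5        126.        ]]
[[ 0.54425099 -0.25231892  0.162     ]]
[ 0.50985187 -0.29167841  0.34123934] [ 9.76541050e-01  2.15331284e-01 -1.23756983e-04 -1.65202829e-05]
```

View pics/w1c.png

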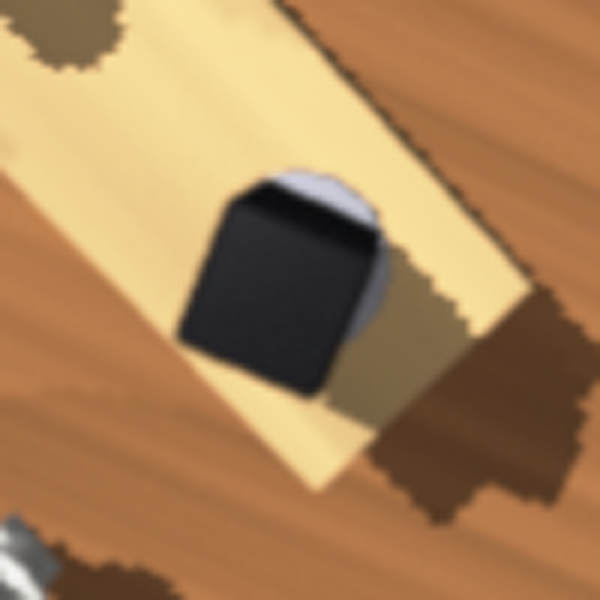

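The handle's top face, centred at (0.541, -0.251), coincides with the stand's hole and has yaw 1.1°. I align above it first.

```bash
echo '[[0.0451,-0.0237,0,0],[0,0,0.02,0.138],[0,0,0.04,0.138],[0,0,0.04,0.139],[0,0,0,0]]' > mv.in && python3 -m crank mv.in; echo '[[0,0,0,0],[0,0,0,0]]' > mv.in && python3 -m crank mv.in
python3 - <<'E'
from drv import *
C=cal('wrist'); im,d=bot.capture('wrist'); 
s=bot.state(); print(s['tcp_pos'],s['eef_rot'],s['joints'])
print(top_rect(C,d,.541,-.251,.156,.17))
E
```

```text
clock: 3.28
tcp_pos: [0.5391, -0.2495, 0.237]
eef_rot: [1.0, 0.011, -0.004, -0.002]
wrist_force: [0.3, 1.0, 0.1]
grip_width: 1.0
gripper_force: 0.0
clock: 3.52
tcp_pos: [0.5423, -0.2512, 0.2442]
eef_rot: [1.0, 0.011, 0.002, 0.001]
wrist_force: [0.5, 0.2, 0.5]
grip_width: 1.002
gripper_force: 0.0
[ 0.54222804 -0.2509622   0.24395079] [0.99994066 0.010687   0.00172973 0.00121536] [-6.03165181e-01  1.05318447e-01  1.76313358e+00  6.04256879e-06
  1.26891260e+00  9.46254910e-01]
(1245, array([ 541.7, -250.4]), array([25.6, 26. ]), 1.8, np.float64(0.1617))
```

```bash
echo '[[0,0,0.045,0],[0,0,0.045,0],[0,0,0.03,0.012],[0,0,0.004,0],[0,0,0,0]]' > mv.in && python3 -m crank mv.in; echo '[[0,0,0,0],[0,0,0,0],[0,0,0,0],[0,0,0,0],[0,0,0,0]]' > mv.in && python3 -m crank mv.in 0.0;  echo '[[0,0,0,0],[0,0,0,0],[0,0,0,0]]' > mv.in && python3 -m crank mv.in
```

```text
clock: 4.2
tcp_pos: [0.5423, -0.2508, 0.1191]
eef_rot: [1.0, 0.005, 0.001, 0.001]
wrist_force: [-0.0, 0.0, 0.3]
grip_width: 1.0
gripper_force: 0.0
clock: 4.82
tcp_pos: [0.5417, -0.2503, 0.1181]
eef_rot: [1.0, 0.004, 0.0, 0.0]
wrist_force: [-0.2, 1.0, 3.5]
grip_width: 0.299
gripper_force: 59.4
clock: 5.2
tcp_pos: [0.5417, -0.2503, 0.1181]
eef_rot: [1.0, 0.004, 0.0, 0.0]
wrist_force: [0.3, 0.8, 5.9]
grip_width: 0.299
gripper_force: 59.5
```

```bash
echo '[[0,0,-0.02,0],[0,0,-0.04,0],[0,0,-0.045,0],[0,0,-0.045,0],[0,0,-0.045,0]]' > mv.in && python3 -m crank mv.in; echo '[[0,0,-0.03,0],[0,0,0,0],[0,0,0,0]]' > mv.in && python3 -m crank mv.in
python3 - <<'E'
from h import *
s=bot.state(); print(s['wrist_force'],s['tcp_pos'])
C=cal('side'); im,d=bot.capture('side')
p=proj(C,s['tcp_pos']-np.array([0,0,.103]))[0]; print(p)
u,v=p.astype(int); a=im[v-50:v+35,u-50:u+35]
cw=cal('wrist'); iw,dw=bot.capture('wrist'); np.savez('w2.npz',im=iw,d=dw); pw=proj(cw,[s['tcp_pos']-np.array([0,0,.103])])[0]; print(pw)
out=np.hstack([cv2.resize(a,(400,400),interpolation=cv2.INTER_CUBIC),cv2.resize(iw,(400,300))[0:300] if 0 else cv2.copyMakeBorder(cv2.resize(iw,(400,300)),0,100,0,0,cv2.BORDER_CONSTANT)])
save('lift',out)
E
```

```text
clock: 5.82
tcp_pos: [0.5406, -0.2498, 0.3135]
eef_rot: [1.0, 0.004, -0.001, -0.0]
wrist_force: [0.2, 0.3, -1.8]
grip_width: 0.298
gripper_force: 59.5
clock: 6.2
tcp_pos: [0.5405, -0.2497, 0.3401]
eef_rot: [1.0, 0.004, -0.002, -0.001]
wrist_force: [-0.4, -0.3, -2.7]
grip_width: 0.3
gripper_force: 59.6
[-0.42342488 -0.29025199 -2.68335393] [ 0.54053565 -0.2497138   0.34010557]
[316.40568829 251.88014126]
[259.22339232 188.13039861]
```

View pics/lift.png

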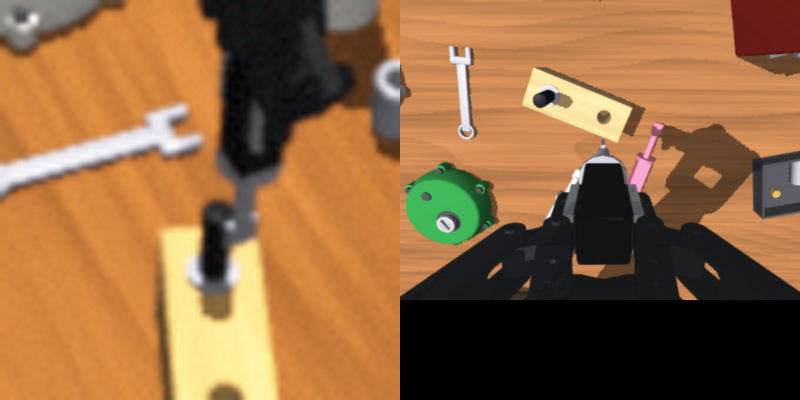

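The driver hangs from the gripper (side view around (316,250), tip in the wrist view near (260,186)). I enlarge the tip to tell the blade's direction.

Run:
```python
from h import *
z=np.load('w2.npz'); C=cal('wrist'); s=bot.state()
P,uv=cloud(C,z['d']); T=Rn.from_quat(s['eef_rot']).as_matrix(); L=(P-s['tcp_pos'])@T*1000
m=(L[:,2]>40)&(L[:,2]<130)&(abs(L[:,0])<40)&(abs(L[:,1])<40)
for a in range(40,130,6):
    k=m&(L[:,2]>=a)&(L[:,2]<a+6)
    if k.sum(): print(a,k.sum(),'x',L[k,0].min().round(1),L[k,0].max().round(1),'y',L[k,1].min().round(1),L[k,1].max().round(1),np.median(L[k,1]).round(1))
save('tip',cv2.resize(z['im'][160:220,220:300],(800,600),interpolation=cv2.INTER_CUBIC))
```

```text
64 14 x 4.7 6.0 y -3.1 3.7 -0.0
70 38 x 2.3 5.8 y -4.6 5.2 0.3
76 43 x 1.0 6.0 y -5.5 6.0 0.3
82 53 x 1.1 8.9 y -4.9 6.1 0.3
88 13 x 8.3 9.0 y -1.2 1.7 0.3
94 10 x 8.4 9.0 y -1.3 1.8 0.2
100 7 x 8.4 8.8 y -1.3 1.8 0.2
```

View pics/tip.png

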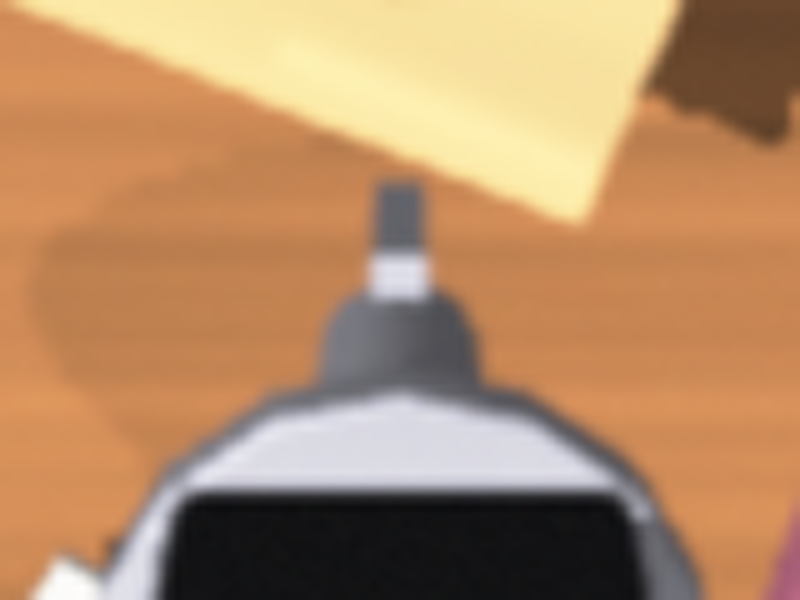

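The blade lies along the tool's x and is centred within about 0.3 mm of the tool axis, with its tip 103 mm beyond the TCP. Next I go to the cover and look from close up.

```bash
echo '[[0,-0.03,0,0],[0,-0.055,0,0],[0,-0.06,0,0],[0,-0.06,0,0],[0,-0.06,0,0]]' > mv.in && python3 -m crank mv.in; echo '[[0,-0.06,0,0],[0,-0.05,0,0],[0,-0.025,0,0],[0,0,0.0,-0.155],[0,0,0,-0.155]]' > mv.in && python3 -m crank mv.in; echo '[[0,0,0.03,-0.155],[0,0,0.04,-0.155],[0,0,0.04,-0.155],[0,0,0,0],[0,0,0,0]]' > mv.in && python3 -m crank mv.in; echo '[[0,0,0,0],[0,0,0,0]]' > mv.in && python3 -m crank mv.in
cat > slot.py <<'E'
from h import *
import sys
def look(name):
    C=cal('wrist'); im,d=bot.capture('wrist'); s=bot.state(); save(name,im); np.savez(name+'.npz',im=im,d=d); return C,im,d,s
E
python3 - <<'E'
from slot import *
C,im,d,s=look('c1'); print(s['tcp_pos'],s['eef_rot'],s['joints'].round(2))
for k in ['cover','cap']:
    for r in bot.regions_of('wrist',k)[:3]:
        P,_=cloud(C,d,r['region']); print(k,round(r['confidence'],2),np.round(r['extent']),np.median(P,0).round(3),np.percentile(P[:,2],[50,90,98]).round(4))
E
```

```text
clock: 6.92
tcp_pos: [0.5381, 0.0167, 0.3403]
eef_rot: [1.0, 0.004, -0.002, -0.0]
wrist_force: [1.1, -0.2, -2.2]
grip_width: 0.299
gripper_force: 59.6
clock: 7.55
tcp_pos: [0.537, 0.1504, 0.34]
eef_rot: [0.987, 0.162, -0.002, -0.0]
wrist_force: [0.3, -0.1, -2.7]
grip_width: 0.298
gripper_force: 59.6
clock: 8.18
tcp_pos: [0.5383, 0.1498, 0.2331]
eef_rot: [0.925, 0.381, 0.0, 0.0]
wrist_force: [0.4, 0.9, -1.7]
grip_width: 0.296
gripper_force: 59.6
clock: 8.43
tcp_pos: [0.5387, 0.1499, 0.2342]
eef_rot: [0.924, 0.382, 0.002, 0.0]
wrist_force: [-0.4, -0.1, -2.4]
grip_width: 0.298
gripper_force: 59.6
[0.53845623 0.14990796 0.23383804] [9.24269989e-01 3.81737347e-01 1.20380657e-03 3.69767932e-04] [0.09 0.03 1.86 0.   1.25 0.88]
cover 0.86 [260.  79. 178. 157.] [0.601 0.209 0.045] [0.0449 0.0705 0.0816]
cover 0.78 [185. 304. 123. 122.] [0.37  0.131 0.039] [0.0391 0.0457 0.2803]
cap 0.76 [260.  99.  41.  49.] [0.585 0.196 0.081] [0.0812 0.0824 0.0829]
```

View pics/c1.png

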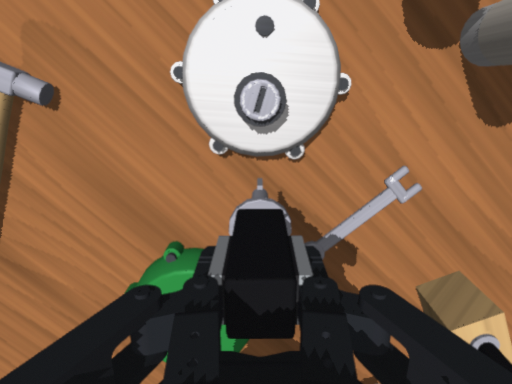

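The wrist view shows the cap at (260,99), with its slot leaning a little right of the image's vertical, and the driver tip at (260,183). I now measure the slot.

```bash
cat >> slot.py <<'E'
def slot(C,im,d,s,c=None):
    T=Rn.from_quat(s['eef_rot']).as_matrix()
    P,uv=cloud(C,d); L=(P-s['tcp_pos'])@T*1000
    c=np.array([.585,.196]) if c is None else c
    near=(np.hypot(*(P[:,:2]-c).T)<.024)&(L[:,2]>108)
    zt=np.percentile(P[near,2],75); 
    t=near&(abs(P[:,2]-zt)<.0018)
    (cc,r)=cv2.minEnclosingCircle(L[t,:2].astype(np.float32)); print('ztop',P[t,2].mean().round(4),'disc centre tool mm',np.round(cc,2),'r',round(r,2))
    g=near&(np.hypot(L[:,0]-cc[0],L[:,1]-cc[1])<14.5)
    fl=g&(P[:,2]<zt-.0025); print('floor',fl.sum(),P[fl,2].mean().round(4) if fl.any() else '')
    gray=im[uv[:,1],uv[:,0]].astype(float).mean(1)
    # slot by brightness re-projected on top plane
    q=onplane(C,uv[g],zt); q3=(q-s['tcp_pos'])@T*1000
    th=(np.percentile(gray[g],80)+np.percentile(gray[g],3))/2
    for nm,k in [('dark',gray[g]<th),('depth',P[g,2]<zt-.002)]:
        if k.sum()<8: continue
        (a,w,ang)=cv2.minAreaRect(q3[k,:2].astype(np.float32)); m=q3[k,:2].mean(0); 
        ev,V=np.linalg.eigh(np.cov(q3[k,:2].T)); v=V[:,1]*np.sign(V[0,1]); print(nm,k.sum(),'rect',np.round(a,2),np.round(w,1),'mean',m.round(2),'dir deg (tool)',np.degrees(np.arctan2(v[1],v[0])).round(2))
def tip(C,d,s):
    T=Rn.from_quat(s['eef_rot']).as_matrix(); P,_=cloud(C,d); L=(P-s['tcp_pos'])@T*1000
    k=(L[:,2]>87)&(L[:,2]<108)&(abs(L[:,:2]).max(1)<14); print('tip x',np.percentile(L[k,0],[5,50,95]).round(2),'y',L[k,1].min().round(2),L[k,1].max().round(2),'z',L[k,2].max().round(1))
E
python3 - <<'E'
from slot import *
z=np.load('c1.npz');C=cal('wrist');s=bot.state()
slot(C,z['im'],z['d'],s); tip(C,z['d'],s)
save('c1c',cv2.resize(z['im'][70:130,230:290],(600,600),interpolation=cv2.INTER_CUBIC))
# cover outline centre
E
```

```text
ztop 0.0802 disc centre tool mm [64.34 -0.1 ] r 17.84
floor 167 0.0764
dark 162 rect [65.38  0.5 ] [22.7  5.3] mean [65.25  0.4 ] dir deg (tool) 16.79
depth 177 rect [65.18  0.21] [24.9  5.5] mean [64.8   0.11] dir deg (tool) 17.34
tip x [7.54 7.85 8.12] y -1.59 1.52 z 103.8
```

View pics/c1c.png

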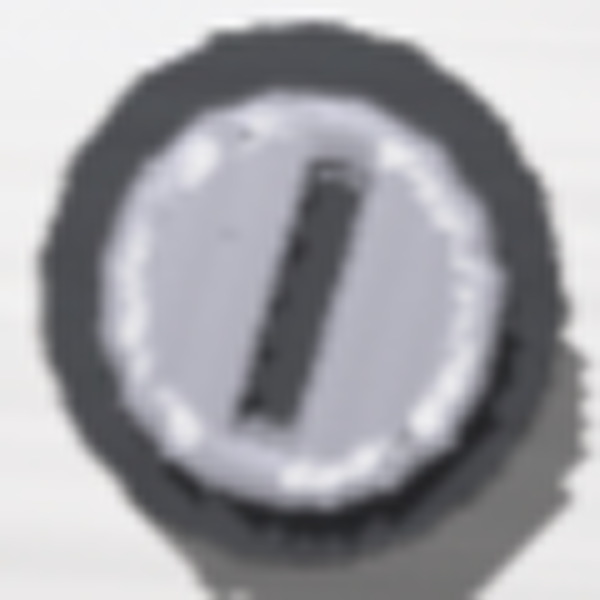

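```bash
echo '[[0,0,0,0.15],[0,0,0,0.148],[0.037,-0.019,0,0],[0,0,0.02,0],[0,0,0.015,0]]' > mv.in && python3 -m crank mv.in; echo '[[0,0,0,0],[0,0,0,0],[0,0,0,0]]' > mv.in && python3 -m crank mv.in
python3 - <<'E'
from slot import *
C,im,d,s=look('c2'); print(s['tcp_pos'],s['eef_rot'],s['wrist_force'].round(2))
slot(C,im,d,s); tip(C,d,s)
E
```

```text
clock: 9.2
tcp_pos: [0.5608, 0.1837, 0.1955]
eef_rot: [0.971, 0.241, -0.001, 0.0]
wrist_force: [-0.1, -0.5, -2.2]
grip_width: 0.297
gripper_force: 59.7
clock: 9.57
tcp_pos: [0.5621, 0.1837, 0.1983]
eef_rot: [0.971, 0.24, 0.001, 0.0]
wrist_force: [0.1, 0.8, -1.5]
grip_width: 0.296
gripper_force: 59.7
[0.56207322 0.18373026 0.19830429] [9.70684548e-01 2.40355603e-01 8.27142706e-04 8.58092364e-05] [ 0.7  -0.04 -2.14]
ztop 0.0814 disc centre tool mm [25.37  0.17] r 17.86
floor 193 0.0776
dark 168 rect [26.51  0.13] [ 4.9 22.7] mean [26.49  0.49] dir deg (tool) 0.63
depth 202 rect [25.69  0.14] [22.7  4.9] mean [25.77  0.16] dir deg (tool) 0.13
tip x [5.25 8.15 8.41] y -5.72 1.73 z 103.3
```

```bash
echo '[[0.013,0,0,0.004],[0.013,0,0,0],[0,0,0.004,0],[0,0,0.003,0],[0,0,0,0]]' > mv.in && python3 -m crank mv.in; echo '[[0,0,0.002,0],[0,0,0,0],[0,0,0,0]]' > mv.in && python3 -m crank mv.in;python3 - <<'E'
from slot import *
C,im,d,s=look('c3'); print(s['tcp_pos'],s['eef_rot'],s['wrist_force'].round(2),s['ft_torque'].round(2))
slot(C,im,d,s); tip(C,d,s)
E
```

```text
clock: 10.25
tcp_pos: [0.5841, 0.1959, 0.1895]
eef_rot: [0.971, 0.239, -0.001, -0.0]
wrist_force: [-0.9, 0.6, -1.9]
grip_width: 0.295
gripper_force: 59.7
clock: 10.62
tcp_pos: [0.5847, 0.196, 0.1885]
eef_rot: [0.971, 0.239, 0.0, -0.0]
wrist_force: [-0.3, 0.6, -2.1]
grip_width: 0.295
gripper_force: 59.7
[0.58468749 0.19599277 0.18848756] [ 9.71128571e-01  2.38556668e-01  1.23145414e-04 -1.78738287e-05] [ 0.8   0.06 -1.9 ] [-0.02  0.07 -0.04]
ztop 0.0714 disc centre tool mm [0.23 0.42] r 23.69
floor 0 
dark 66 rect [-0.85  5.15] [ 6.4 23.7] mean [3.87 2.41] dir deg (tool) -27.22
tip x [-8.97  2.87 12.74] y -13.6 13.78 z 108.0
```

```bash
echo '[[0.0006,0.0003,0.002,0],[0,0,0.001,0],[0,0,0,0]]' > mv.in && python3 -m crank mv.in; echo '[[0,0,0.001,0],[0,0,0,0]]' > mv.in && python3 -m crank mv.in; echo '[[0,0,0.001,0],[0,0,0,0]]' > mv.in && python3 -m crank mv.in;echo '[[0,0,0.0007,0],[0,0,0,0]]' > mv.in && python3 -m crank mv.in
```

```text
clock: 11.05
tcp_pos: [0.5852, 0.196, 0.1851]
eef_rot: [0.971, 0.239, -0.0, -0.0]
wrist_force: [0.4, -1.0, -1.8]
grip_width: 0.296
gripper_force: 59.7
clock: 11.3
tcp_pos: [0.5853, 0.196, 0.1842]
eef_rot: [0.971, 0.239, -0.0, -0.0]
wrist_force: [-0.3, -0.4, -1.7]
grip_width: 0.299
gripper_force: 59.7
clock: 11.55
tcp_pos: [0.5853, 0.196, 0.1833]
eef_rot: [0.971, 0.239, -0.0, -0.0]
wrist_force: [-0.5, 0.3, -1.8]
grip_width: 0.296
gripper_force: 59.7
clock: 11.8
tcp_pos: [0.5853, 0.196, 0.1825]
eef_rot: [0.971, 0.239, -0.0, 0.0]
wrist_force: [-0.1, 0.2, -1.7]
grip_width: 0.294
gripper_force: 59.7
```

```bash
echo '[[0,0,0.0006,0],[0,0,0,0]]' > mv.in && python3 -m crank mv.in; echo '[[0,0,0.0006,0],[0,0,0,0]]' > mv.in && python3 -m crank mv.in;echo '[[0,0,0.0006,0],[0,0,0,0]]' > mv.in && python3 -m crank mv.in
```

```text
clock: 12.05
tcp_pos: [0.5853, 0.196, 0.182]
eef_rot: [0.971, 0.239, -0.0, -0.0]
wrist_force: [0.7, 0.1, -1.8]
grip_width: 0.299
gripper_force: 59.7
clock: 12.3
tcp_pos: [0.5853, 0.196, 0.1814]
eef_rot: [0.971, 0.239, -0.0, 0.0]
wrist_force: [0.3, -0.6, -2.9]
grip_width: 0.298
gripper_force: 59.7
clock: 12.55
tcp_pos: [0.5853, 0.196, 0.1808]
eef_rot: [0.971, 0.239, -0.0, -0.0]
wrist_force: [-0.3, 0.2, -2.1]
grip_width: 0.295
gripper_force: 59.7
```

```bash
echo '[[0,0,0.0005,0],[0,0,0,0]]' > mv.in && python3 -m crank mv.in; echo '[[0,0,0.0005,0],[0,0,0,0]]' > mv.in && python3 -m crank mv.in
```

```text
clock: 12.8
tcp_pos: [0.5854, 0.196, 0.1803]
eef_rot: [0.971, 0.239, 0.0, -0.0]
wrist_force: [-0.4, 0.3, -2.1]
grip_width: 0.296
gripper_force: 59.8
clock: 13.05
tcp_pos: [0.5855, 0.1961, 0.1803]
eef_rot: [0.971, 0.239, 0.0, 0.0]
wrist_force: [-1.7, 0.7, -0.0]
grip_width: 0.295
gripper_force: 59.9
```

```bash
echo '[[0,0,0.0004,0],[0,0,0,0]]' > mv.in && python3 -m crank mv.in
```

```text
clock: 13.3
tcp_pos: [0.5855, 0.1961, 0.1802]
eef_rot: [0.971, 0.239, 0.0, 0.0]
wrist_force: [-1.8, -0.4, 3.5]
grip_width: 0.298
gripper_force: 60.3
```

The blade is seated: contact came at tip height 0.077, which is the slot floor. I work out the cap's start angle before turning.

```bash
python3 - <<'E'
from h import *
from scipy.optimize import least_squares
import types
z=np.load('c1.npz'); c=bot.calibration('wrist')
q=[9.24269989e-01,3.81737347e-01,1.20380657e-03,3.69767932e-04];p=[0.53845623,0.14990796,0.23383804]
T=np.eye(4);T[:3,:3]=Rn.from_quat(q).as_matrix();T[:3,3]=p
M=np.linalg.inv(T@np.array(c['T_tool_cam'])); K,D,_,_=cal('wrist'); C=(K,D,M[:3,:3],M[:3,3])
P,uv=cloud(C,z['d'])
m=(abs(P[:,2]-.045)<.003)&(np.hypot(P[:,0]-.6,P[:,1]-.21)<.11)&(uv[:,1]<165)
Q=P[m]; 
# boundary: per-angle radial edge, robust circle with r=82
for c0 in [(.6,.21)]:
    c0=np.array(c0)
    for it in range(3):
        a=np.degrees(np.arctan2(*(Q[:,:2]-c0).T[::-1])).astype(int); r=np.hypot(*(Q[:,:2]-c0).T)
        E=[]
        for k in range(-180,180,2):
            s=(a>=k)&(a<k+2)
            if s.sum()>5: i=np.argmax(np.where(s,r,0)); E.append(i)
        E=Q[E]; E=E[[True]*len(E)]
        pr=proj(C,E); ok=(pr[:,1]>4)&(pr[:,0]>4)
        f=least_squares(lambda x:np.hypot(E[ok,0]-x[0],E[ok,1]-x[1])-.082,c0,loss='soft_l1',f_scale=.0007); c0=f.x
    print('centre',c0.round(4),'edge resid mm',np.percentile(f.fun*1000,[10,50,90]).round(2))
    T3=T[:3,:3]; cap=(T3@np.array([.0648,.0001,.1535])+p)[:2]; v=c0-cap
    print('cap',cap.round(4),'dist',np.hypot(*v).round(4),'cover x heading',np.degrees(np.arctan2(v[1],v[0])).round(1))
    print('slot heading', np.degrees(2*np.arctan2(q[1],q[0])).round(2)-17.2)
E
echo '[[0,0,0.0,0.07],[0,0,0.0,0.07],[0,0,0.0002,0.08],[0,0,0.0002,0.08],[0,0,0.0002,0.08]]' > mv.in && python3 -m crank mv.in; python3 -c "
from workcell import bot;s=bot.state();print(s['ft_torque'].round(3),s['joints'].round(3))"
```

```text
centre [0.6065 0.2147] edge resid mm [-15.54  -6.94   0.17]
cap [0.5848 0.1956] dist 0.0289 cover x heading 41.4
slot heading 27.680000000000003
clock: 13.92
tcp_pos: [0.5858, 0.196, 0.1796]
eef_rot: [0.999, 0.05, 0.001, 0.0]
wrist_force: [-1.0, -0.3, 1.8]
grip_width: 0.301
gripper_force: 60.4
[-0.054  0.188  0.044] [ 0.159  0.207  1.769 -0.     1.164  1.63 ]
```

```bash
echo '[[0,0,0.0002,0.08],[0,0,0.0002,0.08],[0,0,0.0002,0.08],[0,0,0.0002,0.08],[0,0,0.0002,0.08]]' > mv.in && python3 -m crank mv.in; python3 -c "
from workcell import bot;s=bot.state();print(s['ft_torque'].round(3),s['joints'].round(3),s['eef_rot'])"
python3 - <<'E'
from h import *
z=np.load('top.npz'); C=cal('top'); P,uv=cloud(C,z['d'])
m=(abs(P[:,2]-.0445)<.004)&(np.hypot(P[:,0]-.592,P[:,1]-.203)<.11)&(z['im'][uv[:,1],uv[:,0]].min(1)>150)
Q=P[m][:,:2]*1000
mk=np.zeros((260,260),np.uint8); 
for x,y in Q: cv2.circle(mk,(int(round(x-592+130)),int(round(y-203+130))),2,255,-1)
o=cv2.morphologyEx(mk,cv2.MORPH_CLOSE,np.ones((55,55),np.uint8)); o=cv2.morphologyEx(o,cv2.MORPH_OPEN,cv2.getStructuringElement(cv2.MORPH_ELLIPSE,(61,61)))
M=cv2.moments(o,True); c=np.array([M['m10']/M['m00']+462,M['m01']/M['m00']+73]); print(c,np.sqrt(M['m00']/np.pi))
capc=[P[(abs(P[:,2]-.0805)<.003)&(np.hypot(P[:,0]-.585,P[:,1]-.195)<.025)][:,:2].mean(0)*1000]; print(capc); v=c-capc[0]; print(np.hypot(*v),np.degrees(np.arctan2(v[1],v[0])))
E
```

```text
clock: 14.55
tcp_pos: [0.5857, 0.1958, 0.1786]
eef_rot: [0.989, -0.15, 0.001, 0.0]
wrist_force: [-1.4, -0.8, 2.6]
grip_width: 0.297
gripper_force: 60.4
[-0.14   0.285  0.109] [ 1.590e-01  2.080e-01  1.770e+00 -1.000e-03  1.162e+00  2.030e+00] [ 9.88745695e-01 -1.49604638e-01  6.06463238e-04  1.85167729e-04]
[600.0517201  206.89217178] 73.76010150923973
[array([585.21281966, 193.66099469])]
19.881071741047354 41.72194588801105
```

```bash
echo '[[0,0,0.0002,0.08],[0,0,0.0002,0.08],[0,0,0.0002,0.08],[0,0,0.0002,0.08],[0,0,0.0002,0.08]]' > mv.in && python3 -m crank mv.in; python3 -c "
from workcell import bot;s=bot.state();print(s['ft_torque'].round(3),s['joints'].round(3))"; echo '[[0,0,0.0001,0.04],[0,0,0.0001,0.03]]' > mv.in && python3 -m crank mv.in; python3 -c "
from workcell import bot;s=bot.state();print(s['ft_torque'].round(3),s['joints'].round(3))"
```

```text
clock: 15.18
tcp_pos: [0.5856, 0.1957, 0.1775]
eef_rot: [0.939, -0.343, 0.0, 0.0]
wrist_force: [-1.8, -1.1, 3.0]
grip_width: 0.297
gripper_force: 60.4
[-0.161  0.399  0.075] [ 1.590e-01  2.090e-01  1.771e+00 -1.000e-03  1.161e+00  2.430e+00]
clock: 15.42
tcp_pos: [0.5855, 0.1957, 0.1773]
eef_rot: [0.927, -0.375, 0.0, 0.0]
wrist_force: [-1.3, -0.9, 3.7]
grip_width: 0.301
gripper_force: 60.5
[-0.356  0.42   0.022] [ 1.590e-01  2.100e-01  1.771e+00 -1.000e-03  1.161e+00  2.499e+00]
```

```bash
t(){ python3 -c "
from workcell import bot;s=bot.state();print('T',s['ft_torque'].round(3),s['joints'][5].round(4))"; }; echo '[[0,0,0.00006,0.025],[0,0,0,0]]' > mv.in && python3 -m crank mv.in|grep -E 'tcp|force'; t; echo '[[0,0,0.00006,0.02],[0,0,0,0]]' > mv.in && python3 -m crank mv.in|grep -E 'tcp|wrist_f'; t; echo '[[0,0,0.00004,0.015],[0,0,0,0]]' > mv.in && python3 -m crank mv.in|grep -E 'tcp|wrist_f'; t
```

```text
tcp_pos: [0.5855, 0.1958, 0.1772]
wrist_force: [-2.6, -2.3, 4.5]
gripper_force: 60.7
T [-0.474  0.478  0.119] 2.5229
tcp_pos: [0.5855, 0.1958, 0.1771]
wrist_force: [-1.5, -2.3, 4.6]
T [-0.45   0.576  0.011] 2.5428
tcp_pos: [0.5855, 0.1958, 0.1771]
wrist_force: [-2.5, -2.1, 3.7]
T [-0.463  0.518  0.04 ] 2.5578
```

```bash
t(){ python3 -c "
from workcell import bot;s=bot.state();print('T',s['ft_torque'].round(3),s['joints'][5].round(4),s['wrist_force'].round(1),s['tcp_pos'].round(5))"; }; for i in 1 2; do echo '[[0,0,0,0]]' > mv.in && python3 -m crank mv.in >/dev/null; t; done;  echo '[[0,0,0,0.02],[0,0,0,0]]' > mv.in && python3 -m crank mv.in>/dev/null; t; echo '[[0,0,0,0]]' > mv.in && python3 -m crank mv.in>/dev/null; t; echo '[[0,0,0,0.02],[0,0,0,0]]' > mv.in && python3 -m crank mv.in>/dev/null; t; echo '[[0,0,0,0]]' > mv.in && python3 -m crank mv.in>/dev/null; t
```

```text
T [-0.437  0.541  0.039] 2.5577 [-1.6 -1.3  5.7] [0.58553 0.19579 0.17708]
T [-0.407  0.5    0.036] 2.5577 [-1.6 -1.6  5.6] [0.58552 0.19579 0.17706]
T [-0.465  0.507  0.083] 2.5778 [-2.1 -1.6  4.8] [0.58551 0.19576 0.17698]
T [-0.485  0.561  0.079] 2.5777 [-2.5 -1.5  5.2] [0.5855  0.19578 0.17697]
T [-0.46   0.566  0.055] 2.5982 [-1.9 -2.2  5.6] [0.58549 0.19577 0.17691]
T [-0.525  0.526  0.022] 2.5981 [-2.6 -1.5  5.9] [0.58548 0.19579 0.17691]
```

```bash
t(){ python3 -c "
from workcell import bot;s=bot.state();print('T',s['ft_torque'].round(3),s['joints'][5].round(4),s['wrist_force'].round(1),s['tcp_pos'].round(5))"; }; echo '[[0,0,0.00003,0.02],[0,0,0,0]]' > mv.in && python3 -m crank mv.in>/dev/null; t; echo '[[0,0,0,0]]' > mv.in && python3 -m crank mv.in>/dev/null; t; echo '[[0,0,0.00003,0.02],[0,0,0,0]]' > mv.in && python3 -m crank mv.in>/dev/null; t; echo '[[0,0,0,0]]' > mv.in && python3 -m crank mv.in>/dev/null; t
```

```text
T [-0.556  0.533  0.104] 2.6182 [-2.1 -1.5  5.4] [0.58548 0.19581 0.17685]
T [-0.46   0.546  0.058] 2.618 [-1.6 -1.6  5.7] [0.58546 0.19581 0.17684]
T [-0.52   0.482  0.067] 2.6382 [-1.1 -2.   5.1] [0.58546 0.19582 0.17679]
T [-0.478  0.49   0.002] 2.6381 [-2.2 -1.9  4.7] [0.58547 0.19581 0.1768 ]
```

```bash
t(){ python3 -c "
from workcell import bot;s=bot.state();print('T',s['ft_torque'].round(3),s['joints'][5].round(4),s['wrist_force'].round(1),s['tcp_pos'].round(5))"; }; echo '[[0,0,0.00003,0.02],[0,0,0,0]]' > mv.in && python3 -m crank mv.in>/dev/null; t; echo '[[0,0,0,0]]' > mv.in && python3 -m crank mv.in>/dev/null; t; echo '[[0,0,0.00003,0.02],[0,0,0,0]]' > mv.in && python3 -m crank mv.in>/dev/null; t; echo '[[0,0,0,0]]' > mv.in && python3 -m crank mv.in>/dev/null; t
```

```text
T [-0.467  0.5    0.079] 2.6581 [-0.5 -1.8  4.9] [0.58547 0.19583 0.17675]
T [-0.503  0.556  0.04 ] 2.658 [-1.5 -0.2  4.6] [0.58545 0.19583 0.17672]
T [-0.458  0.51   0.11 ] 2.6779 [-2.1 -2.   5.3] [0.58545 0.19584 0.17671]
T [-0.437  0.515  0.088] 2.6778 [-1.6 -1.9  4.6] [0.58545 0.19586 0.17672]
```

```bash
t(){ python3 -c "
from workcell import bot;s=bot.state();print('T',s['ft_torque'].round(3),s['joints'][5].round(4),s['wrist_force'].round(1),s['tcp_pos'].round(5))"; }; echo '[[0,0,0,0.015],[0,0,0,0]]' > mv.in && python3 -m crank mv.in>/dev/null; t; echo '[[0,0,0,0]]' > mv.in && python3 -m crank mv.in>/dev/null; t; echo '[[0,0,0,0.015],[0,0,0,0]]' > mv.in && python3 -m crank mv.in>/dev/null; t; echo '[[0,0,0,0]]' > mv.in && python3 -m crank mv.in>/dev/null; t
```

```text
T [-0.45   0.523  0.181] 2.6927 [-2.6 -2.1  3.9] [0.58544 0.19586 0.17671]
T [-0.438  0.519  0.119] 2.6927 [-2.2 -1.8  5.3] [0.58543 0.19587 0.17668]
T [-0.437  0.553  0.217] 2.7076 [-2.4 -1.7  5. ] [0.58543 0.19586 0.17666]
T [-0.466  0.548  0.21 ] 2.7076 [-0.7 -1.5  4.9] [0.58544 0.19588 0.17667]
```

Torque rises from 0.08 to 0.21 N m and the sinking has stopped, so the cap is at its stop. I unload the blade, lift out, and check.

```bash
echo '[[0,0,0,-0.04],[0,0,-0.0005,-0.04],[0,0,-0.004,0],[0,0,-0.008,0],[0,0,-0.02,0]]' > mv.in && python3 -m crank mv.in; echo '[[-0.03,0,-0.02,0],[-0.03,0,0,0],[0,0,0,0],[0,0,0,0],[0,0,0,0]]' > mv.in && python3 -m crank mv.in
python3 - <<'E'
from slot import *
C,im,d,s=look('c4'); print(s['tcp_pos'],s['eef_rot'],s['joints'].round(2)); h=np.degrees(2*np.arctan2(s['eef_rot'][1],s['eef_rot'][0])); print('heading',h)
slot(C,im,d,s,np.array([.585,.1957])); tip(C,d,s)
E
```

```text
clock: 20.05
tcp_pos: [0.5844, 0.1961, 0.2078]
eef_rot: [0.901, -0.434, -0.002, 0.001]
wrist_force: [-0.2, 0.2, -2.5]
grip_width: 0.295
gripper_force: 59.7
clock: 20.68
tcp_pos: [0.5485, 0.2423, 0.229]
eef_rot: [0.901, -0.435, 0.0, 0.0]
wrist_force: [-0.4, 0.5, -2.1]
grip_width: 0.293
gripper_force: 59.9
[0.54842589 0.24229212 0.22877861] [ 9.00601850e-01 -4.34645029e-01 -5.03029689e-06  7.98628057e-05] [ 0.25  0.12  1.77 -0.    1.25  2.72]
heading -51.52541755582589
ztop 0.0776 disc centre tool mm [59.4   0.23] r 17.8
floor 170 0.0738
dark 157 rect [59.58  0.41] [ 5.2 23.4] mean [59.73  0.31] dir deg (tool) -6.44
depth 177 rect [59.6   0.26] [ 5.9 23.3] mean [5.988e+01 4.000e-02] dir deg (tool) -5.99
tip x [9.1  9.38 9.7 ] y -3.17 1.29 z 103.1
```

View pics/c4.png

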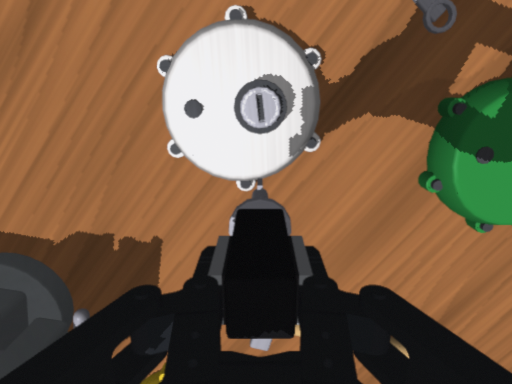

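The slot now heads -45°, which gives a cap angle of about 1.5 rad (cover x heads 41.7°), so it is home. Now I return to the hole.

```bash
echo '[[0,0,-0.04,-0.1816],[0,0,-0.04,-0.1816],[0,0,-0.026,-0.1816],[0,0,0,-0.1816],[0,0,0,-0.1816]]' > mv.in && python3 -m crank mv.in; echo '[[0,0.03,0,0],[0,0.055,0,0],[0,0.06,0,0],[0,0.06,0,0],[0,0.06,0,0]]' > mv.in && python3 -m crank mv.in;  echo '[[0,0.06,0,0],[-0.011,0.06,0,0],[0,0.055,0,0],[0,0.0325,0,0],[0,0.02,0,0]]' > mv.in && python3 -m crank mv.in; echo '[[0,0,0,0],[0,0,0,0],[0,0,0,0]]' > mv.in && python3 -m crank mv.in
python3 - <<'E'
from slot import *
C,im,d,s=look('r1'); print(s['tcp_pos'],s['eef_rot']); tip(C,d,s)
P,uv=cloud(C,d); m=(abs(P[:,2]-.085)<.004)&(np.hypot(P[:,0]-.557,P[:,1]+.209)<.1)
print('stand',cv2.minAreaRect((P[m][:,:2]*1000).astype(np.float32)))
E
```

```text
clock: 21.35
tcp_pos: [0.5485, 0.2424, 0.3353]
eef_rot: [1.0, 0.007, 0.0, -0.0]
wrist_force: [0.1, 0.0, -2.8]
grip_width: 0.294
gripper_force: 59.7
clock: 21.98
tcp_pos: [0.5504, -0.0245, 0.3348]
eef_rot: [1.0, 0.004, 0.0, 0.0]
wrist_force: [-0.5, 0.4, -2.4]
grip_width: 0.296
gripper_force: 59.7
clock: 22.6
tcp_pos: [0.5413, -0.2519, 0.3344]
eef_rot: [1.0, 0.004, -0.0, -0.0]
wrist_force: [-0.1, 0.3, -3.0]
grip_width: 0.299
gripper_force: 60.0
clock: 22.98
tcp_pos: [0.542, -0.2483, 0.335]
eef_rot: [1.0, 0.006, 0.0, -0.0]
wrist_force: [-0.0, 0.6, -1.6]
grip_width: 0.297
gripper_force: 60.0
[ 0.54204437 -0.24837846  0.33507522] [ 9.99983392e-01  5.76135566e-03  1.50872303e-04 -2.22175597e-05]
tip x [8.16 8.58 8.89] y -1.44 3.08 z 105.0
stand ((557.6709594726562, -208.779541015625), (159.67929077148438, 60.528160095214844), 68.10082244873047)
```

```bash
echo '[[-0.0006,0.0022,0.02,0],[0,0,0.045,0],[0,0,0.045,0],[0,0,0.02,0],[0,0,0,0]]' > mv.in && python3 -m crank mv.in; echo '[[0,0,0,0],[0,0,0,0]]' > mv.in && python3 -m crank mv.in
python3 - <<'E'
from slot import *
C,im,d,s=look('r2'); print(s['tcp_pos'],s['eef_rot']); tip(C,d,s)
# hole in image relative to tool: pixels near with z<.08
P,uv=cloud(C,d); T=Rn.from_quat(s['eef_rot']).as_matrix(); 
m=(abs(P[:,2]-.085)<.003)&(np.hypot(P[:,0]-.557,P[:,1]+.209)<.1)
print('stand',cv2.minAreaRect((P[m][:,:2]*1000).astype(np.float32)))
E
```

```text
clock: 23.65
tcp_pos: [0.5403, -0.2511, 0.2026]
eef_rot: [1.0, 0.005, -0.002, -0.001]
wrist_force: [0.2, 0.0, -1.3]
grip_width: 0.298
gripper_force: 59.8
clock: 23.9
tcp_pos: [0.5423, -0.2526, 0.2074]
eef_rot: [1.0, 0.005, 0.002, 0.001]
wrist_force: [-0.0, -0.4, -2.7]
grip_width: 0.297
gripper_force: 59.8
[ 0.54215598 -0.25250558  0.20711005] [0.99998604 0.00491389 0.0015922  0.00111406]
tip x [8.41 8.75 9.19] y -1.21 1.9 z 104.0
stand ((558.0831298828125, -208.6724090576172), (160.6527862548828, 61.02254867553711), 68.4856185913086)
```

```bash
echo '[[0,0,0,0],[0,0,0,0],[0,0,0,0]]' > mv.in && python3 -m crank mv.in
```

```text
clock: 24.32
tcp_pos: [0.5412, -0.2519, 0.2049]
eef_rot: [1.0, 0.005, 0.0, 0.0]
wrist_force: [0.4, 0.8, -1.9]
grip_width: 0.291
gripper_force: 59.8
```

```bash
echo '[[0,-0.0012,0.005,0],[0,0,0.01,0],[0,0,0.015,0],[0,0,0,0]]' > mv.in && python3 -m crank mv.in; echo '[[0,0,0.02,0],[0,0,0.02,0],[0,0,0.01,0],[0,0,0,0],[0,0,0,0]]' > mv.in && python3 -m crank mv.in
```

```text
clock: 24.82
tcp_pos: [0.5402, -0.2499, 0.1722]
eef_rot: [1.0, 0.005, -0.002, -0.001]
wrist_force: [-0.7, -0.5, -2.1]
grip_width: 0.296
gripper_force: 59.8
clock: 25.45
tcp_pos: [0.5415, -0.2509, 0.1253]
eef_rot: [1.0, 0.005, 0.0, 0.0]
wrist_force: [-0.3, 0.1, -1.3]
grip_width: 0.297
gripper_force: 59.9
```

```bash
echo '[[0,0,0.004,0],[0,0,0.0015,0],[0,0,0,0]]' > mv.in && python3 -m crank mv.in; echo '[[0,0,0.001,0],[0,0,0,0]]' > mv.in && python3 -m crank mv.in; echo '[[0,0,0.0007,0],[0,0,0,0]]' > mv.in && python3 -m crank mv.in
```

```text
clock: 25.82
tcp_pos: [0.5411, -0.2506, 0.1193]
eef_rot: [1.0, 0.005, -0.0, -0.0]
wrist_force: [0.7, 0.4, -1.9]
grip_width: 0.296
gripper_force: 59.9
clock: 26.08
tcp_pos: [0.5412, -0.2506, 0.1183]
eef_rot: [1.0, 0.005, -0.0, -0.0]
wrist_force: [-0.5, -0.6, -1.5]
grip_width: 0.3
gripper_force: 59.9
clock: 26.32
tcp_pos: [0.5413, -0.2507, 0.1181]
eef_rot: [1.0, 0.005, 0.0, 0.0]
wrist_force: [-1.4, 1.0, 0.9]
grip_width: 0.295
gripper_force: 60.1
```

The collar rests on the stand. I release, back off straight up, and check.

```bash
echo '[[0,0,0,0],[0,0,0,0],[0,0,0,0],[0,0,0,0],[0,0,0,0]]' > mv.in && python3 -m crank mv.in 1.0; echo '[[0,0,0,0],[0,0,0,0],[0,0,-0.02,0],[0,0,-0.04,0],[0,0,-0.05,0]]' > mv.in && python3 -m crank mv.in; echo '[[0,0,-0.05,0],[0,0,-0.04,0],[-0.04,0,0,0],[0,0,0,0],[0,0,0,0]]' > mv.in && python3 -m crank mv.in; echo '[[0,0,0,0],[0,0,0,0]]' > mv.in && python3 -m crank mv.in
python3 - <<'E'
from drv import *
C=cal('wrist'); im,d=bot.capture('wrist'); save('end',im); print(bot.state()['tcp_pos'])
print(top_rect(C,d,.541,-.251,.156,.17)); print(top_rect(C,d,.575,-.17,.14,.16))
E
```

```text
clock: 26.95
tcp_pos: [0.5412, -0.2506, 0.1176]
eef_rot: [1.0, 0.005, 0.0, 0.0]
wrist_force: [-0.4, -0.5, -0.5]
grip_width: 1.004
gripper_force: 0.0
clock: 27.58
tcp_pos: [0.5408, -0.2504, 0.2292]
eef_rot: [1.0, 0.005, -0.0, -0.0]
wrist_force: [0.9, 0.7, -0.4]
grip_width: 1.004
gripper_force: 0.0
clock: 28.2
tcp_pos: [0.5014, -0.2511, 0.3185]
eef_rot: [1.0, 0.005, 0.001, 0.0]
wrist_force: [1.0, 0.4, -0.5]
grip_width: 1.002
gripper_force: 0.0
clock: 28.45
tcp_pos: [0.5016, -0.251, 0.3173]
eef_rot: [1.0, 0.005, -0.0, -0.0]
wrist_force: [0.1, 0.1, 0.1]
grip_width: 1.0
gripper_force: 0.0
[ 0.5015339  -0.25097188  0.31725222]
(820, array([ 541.1, -251.5]), array([25.8, 25.5]), 0.5, np.float64(0.1618))
(406, array([ 574.3, -168.2]), array([18.8, 19.1]), 0.8, np.float64(0.148))
```

View pics/end.png

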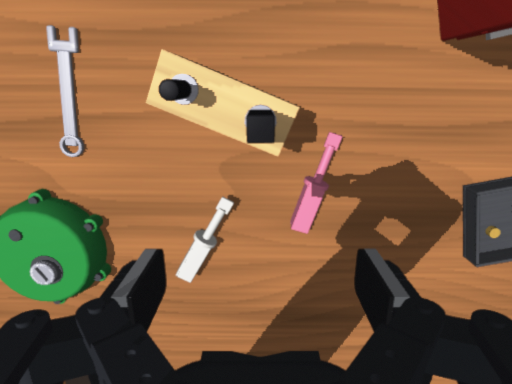

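The driver stands back in its hole (handle at (260,125)) and the slim one is untouched at (178,90). I check that the look-alikes have not moved since the start.

Run:
```python
from h import *
C=cal('wrist'); im,d=bot.capture('wrist'); P,uv=cloud(C,d)
z1=np.load('w2.npz')
for nm,(x,y) in dict(pink=(.537,-.349),white=(.445,-.215)).items():
    k=(np.hypot(P[:,0]-x,P[:,1]-y)<.06)&(P[:,2]>.02)&(abs(P[:,1]+.2515)>.03); print(nm,k.sum(),P[k].mean(0).round(4),P[k].min(0).round(3),P[k].max(0).round(3))
for n in ['top','side']:
    C=cal(n); z=np.load(n+'.npz'); im2,d2=bot.capture(n)
    for nm,(x,y) in dict(pink=(.537,-.349),white=(.445,-.215)).items():
        for dd in (z['d'],d2):
            Q,_=cloud(C,dd); k=(np.hypot(Q[:,0]-x,Q[:,1]-y)<.05)&(Q[:,2]>.02)&(Q[:,2]<.17); print(n,nm,k.sum(),Q[k].mean(0).round(3) if k.any() else '',Q[k].max(0).round(3) if k.any() else '')
```

```text
pink 8725 [ 0.5096 -0.3094  0.3636] [ 0.477 -0.359  0.021] [ 0.556 -0.29   0.402]
white 2479 [ 0.4881 -0.2011  0.3302] [ 0.391 -0.213  0.021] [ 0.505 -0.182  0.394]
top pink 288 [ 0.534 -0.35   0.115] [ 0.551 -0.339  0.151]
top pink 59 [ 0.505 -0.348  0.024] [ 0.521 -0.338  0.029]
top white 240 [ 0.441 -0.21   0.12 ] [ 0.459 -0.198  0.15 ]
top white 57 [ 0.414 -0.2    0.024] [ 0.43  -0.188  0.029]
side pink 317 [ 0.532 -0.363  0.111] [ 0.55  -0.342  0.152]
side pink 62 [ 0.505 -0.349  0.025] [ 0.521 -0.339  0.031]
side white 288 [ 0.441 -0.223  0.109] [ 0.461 -0.2    0.154]
side white 54 [ 0.414 -0.203  0.023] [ 0.428 -0.191  0.029]
```

Both look-alikes, which stood free on their blades, now lie on the bench. They already lay like this in the picture at 6.2 s. My fingers stayed clear of them by calculation, and the wrist force showed no contact while they were still standing. The task says to leave them alone, so I don't touch them and hand in.

```bash
python3 -c "
from workcell import bot;print(bot.close_job())"
```

```text
the job is handed in; nothing more can be done
None
```

The job is handed in at about 29 s: the cap is turned home to its stop (about 1.5 rad by camera) and the driver is back upright in its hole and released, but the pink and white look-alikes toppled between about 2.5 and 6 s with no contact I could measure, and I left them lying.

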